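# Draw a piston rod out to its clip groove and hold it

## Task

I want to snap the stop clip onto the air cylinder's piston rod: lift the black dust cap off the rod end and stand it, open end down, on the worktop clear of the cylinder (do not drop it). Then grip the rod's head and draw the rod straight up, without binding it or lifting, tilting or dragging the cylinder, until its clip groove stands about 10 mm above the brass gland, short of the end stop. Finish while still holding it there, since it slides back if let go, and leave the spray can, pliers and parts dish alone.

Things in the scene. Friction and masses are not known exactly. Their poses are not given: they have to be found in the camera images.
- air_cylinder: Air cylinder standing upright, loose, 2.4 kg: dark steel foot plate 110 x 90 x 10 mm, grey barrel 46 diameter between two square 56 x 56 aluminium end caps with tie rods, brass gland boss (33 diameter, 8 high) on top. Origin: centre of its underside; z up along the bore. Top of the upper end cap at z = 118, of the gland at z = 126. Two air fittings reach 47 out at -y.
- gland (a point): Centre of the top face of the brass gland, on the bore's axis, 126 mm above the cylinder's underside. The bore in it is 18 mm in diameter (1 mm of play all round the rod).
- piston_rod: Steel piston rod in the cylinder, about 0.36 kg; slides and turns freely, falls back if let go. Rod 16 mm diameter, round head 26 diameter, 28 high at the top, captive piston below. Origin: centre of the piston's underside, z up the rod. It starts fully in: origin 28 above the cylinder's underside, head from 16 to 44 above the gland. End stop after 56 of travel.
- rod_head (a point): Centre of the round head of the piston rod (26 mm diameter, 28 high, grip it here from above); 128 above the rod's origin, 30 above the gland when the rod is fully in.
- clip_groove (a point): Middle of the clip groove in the piston rod: a ring 5 mm wide, darker than the rod, turned down to 12.4 diameter, 64 below the centre of the head. Fully in, it is hidden 34 below the top of the gland, so drawing the rod up by 44 brings it 10 above the gland.
- dust_cap: Black ribbed plastic dust cap, a cup upside down over rod head and gland boss: 44 mm outer diameter (47 at the mouth's collar, 5 high), 62 high, inside 35 diameter, 58 deep, about 70 g. Origin: centre of its open mouth; z to the closed top. Its mouth starts on the upper end cap; lift it 60 to clear the rod head. Grip across the ribbed side, 40 above the mouth.
- parts_dish: Round steel parts dish, 100 mm diameter, 22 high, with the stop clip and two nuts in it. Origin: centre of its underside. To be left alone.
- pliers: Pliers with one red and one green handle, 145 mm long, lying flat, 14 high; origin at the middle of the underside, long axis y. To be left alone.
- lube_can: Spray can, 66 mm diameter, 187 high, standing; origin at the centre of its underside. To be left alone.
Mind the look-alikes: they are no part of the job. Of the things shaped like the dust_cap, the black one is meant. What is shaped like the air_cylinder but pink is not meant.

How it is judged:
By the outcome, as a careful person would: the job done as asked, in the order asked, and still so for the second after the job is handed in, while the arm keeps its last pose, push and grip.
It also fails if it takes over 54 s, if anything falls off the work surface, if the arm or the gripper's body presses on something with over 40 N, if the wrist force passes 120 N, or if a joint passes its speed limit or range.

## Robot

A 6-joint arm with a two-finger parallel gripper is mounted at the origin on a cart in front of the work surface, level with it; the furniture and walls round the work are solid. World frame = base frame: x ahead of the robot, y to its left, z up, the work surface at z = 0. Lengths are in m, angles in rad, forces in N, time in s.
With the tool pointing down it reaches from about 0.225 to 0.875 m from the base axis. Payload 3.4 kg.
Tool frame: the origin (TCP) lies on the centre line of the jaws, within the pads' length; the fingertips stand 11 mm ahead of it and the grasp point (between the pads) lies 8 mm behind it; z points along the fingers, y is the line along which they close (so a half turn about z gives the same grasp; the last joint's range is limited). The gripper opens to 85 mm and grips with 20 to 120 N. Pads are 22 mm wide; open, the fingers measure 114 mm over their backs; the gripper's body (76 mm by 85 mm) begins 54 mm behind the grasp point. The pads swing forward as they close: fully open they stand 13 mm farther back than shut.
Start: joints at [1.053, 0.276, 1.505, -0, 1.361, -0.121], TCP at [0.222, 0.53, 0.242] pointing down, gripper open.
Joint ranges: [-2.89, 2.89], [-0.75, 2.08], [0.22, 2.7], [-1.18, 4.32], [0.11, 2.71], [-2.7, 2.7]. Speed limits (rad/s): [2.57, 2.57, 3.14, 3.14, 3.14, 3.14].

## Interface

Orientations are given as a unit quaternion [w, x, y, z].
In Python, from rig import manip, eyes, job gives the robot as it stands.
- The arm moves only by the tool drive_tool, never from a script. Its argument "rows" is a list of rows, each a list of 3 entries, a list of its own where there are three numbers: the turn, a rotation vector about the world's x, y, z in rad, then the shift along the world's x, y, z in cm, then the finger opening in cm, from 0 to 8.54. A call has 1 to 8 rows; each row shifts and turns the commanded pose from where the row before left it; what a row does not reach is not made up. A row lasts 1/8 s, in which the tool goes at most 62.5 mm and 10.7 degrees, less where a joint would pass 70% of its speed; a pose out of reach is approached as far as the arm can. A call is refused whole if a number of a shift passes 6.25 or a number of a turn 0.188, either way. A call with a gripper value outside its range is refused whole. The fingers move at their own pace and stop on an object; "force" is the grip in N (left out, the last holds). Time passes only in rows, so rows that do not move let the fingers close. It gives the time, the measured TCP pose, the force, the opening and the grip force at its end, in the units of the state.
- manip.get_state(): the state, without advancing time (a new reading comes with each control period).
- eyes.get_image(name): name is "scene" or "side" or "wrist"; returns the picture (384x512x3 uint8, red, green, blue); there is no depth.
- eyes.get_calibration(name): a dict with "camera_matrix" (3x3 intrinsics, pixels), "view" (4x4, takes a point from world to camera coordinates). Camera axes: x right, y up, looking along -z (the intrinsics and any distortion apply to the point x, -y, -z); pixel columns grow to the right and rows downward; lengths in m; the calibration is good to about 2 mm. A picture is of the moment at which its call begins: read the wrist's pose just before it. get_calibration takes no time and is no camera call; for the wrist camera it gives the pose at the moment of the call.
- job.sign_off(): hands the job in; it is judged then, once.
The state is a dict: "clock": time; "qpos": joint angles; "qd": joint speeds; "effort": joint torques, N m; "position": TCP position; "ee_rot": TCP orientation; "contact_force": force on the tool from outside, world axes, zero at the start; "moment": the same for the moment, N m; "width": finger opening in m; "gripper_force": force on a finger pad.
Only numpy, scipy, OpenCV 4.12 (cv2) and the standard library are available. Lean on these libraries where they do the work, as an engineer would, in place of code of your own. Each camera call takes 0.05 s, during which the arm holds its last target. There are 200 camera calls.

## Working session

There is one attempt and no reset: what is moved stays moved. The work goes in short steps, Python scripts to look and compute and a tool call to move; the robot and the scene stay as the last step left them, time stands still between calls to the robot, and variables do not carry over. Pictures are saved under pics/ and viewed, at most 10 in all, crops included, and the job is handed in when it is done.

Besides the shell and the picture viewer there is one more tool, called after "Call:" as name([rows], argument=value, ...), one row to a line, values as JSON. drive_tool: Moves the arm, as the interface text tells. Its arguments: {"type":"object","properties":{"rows":{"type":"array"},"force":{"type":"number"}},"required":["rows"]}

```bash
mkdir -p pics
cat > h.py <<'E'
import numpy as np, cv2
from rig import manip, eyes, job
def grab(n,name):
    c=eyes.get_calibration(n); im=eyes.get_image(n); np.savez('pics/'+name,K=c['camera_matrix'],V=c['view'],im=im,d=c.get('distortion',0) if not isinstance(c.get('distortion',0),type(None)) else 0)
    cv2.imwrite('pics/'+name+'.png',im[:,:,::-1]); return im,c
def ray(c,u,v):
    K,V=np.array(c['camera_matrix']),np.array(c['view']); p=np.linalg.inv(K)@[u,v,1]
    d=V[:3,:3].T@(p*[1,-1,-1]); return -V[:3,:3].T@V[:3,3], d/np.linalg.norm(d)
def plane(c,u,v,z):
    o,d=ray(c,u,v); return o+d*(z-o[2])/d[2]
def tri(rays):
    A=sum(np.eye(3)-np.outer(d,d) for o,d in rays); b=sum((np.eye(3)-np.outer(d,d))@o for o,d in rays); p=np.linalg.solve(A,b)
    return p,[np.linalg.norm(np.cross(p-o,d)) for o,d in rays]
def proj(c,P):
    K,V=np.array(c['camera_matrix']),np.array(c['view']); q=(V@np.append(P,1))[:3]*[1,-1,-1]; q=K@q; return q[:2]/q[2]
E
python3 - <<'E'
from h import *
a=[grab(n,n+'0') for n in('scene','side','wrist')]
for n,(i,c) in zip('abc',a): print(c.keys(),np.round(ray(c,256,192),3).tolist())
cv2.imwrite('pics/all0.png',cv2.resize(np.vstack([np.hstack([a[0][0],a[1][0]]),np.hstack([a[2][0],a[2][0]*0])])[:,:,::-1],(800,600)))
print(manip.get_state())
E
```

```text
dict_keys(['camera_matrix', 'view']) [[0.03, -0.544, 0.785], [0.478, 0.601, -0.64]]
dict_keys(['camera_matrix', 'view']) [[0.396, -0.584, 0.668], [0.132, 0.759, -0.637]]
dict_keys(['camera_matrix', 'view']) [[0.143, 0.562, 0.374], [0.297, -0.102, -0.949]]
{'clock': 0.15, 'qpos': array([ 1.05301594e+00,  2.76442661e-01,  1.50584306e+00,  1.61470773e-05,
        1.36073314e+00, -1.20997719e-01]), 'qd': array([ 1.06056766e-03, -2.16035768e-03, -2.78314791e-03, -1.16172714e-03,
        6.75735286e-05, -1.19003122e-04]), 'effort': array([ 7.45929683e-04, -4.17141116e+01, -2.46033043e+01, -5.34097653e-04,
        7.60282448e-03, -1.13641107e-05]), 'position': array([0.22201399, 0.52998592, 0.24164217]), 'ee_rot': array([-2.31400263e-04,  1.97094080e-01,  9.80384320e-01, -6.74560365e-04]), 'contact_force': array([ 0.69774595,  0.22119871, -0.03825146]), 'moment': array([ 0.00266801, -0.01538281,  0.00985977]), 'gripper_force': 0.0, 'width': 0.08544945472273237}
```

View pics/all0.png

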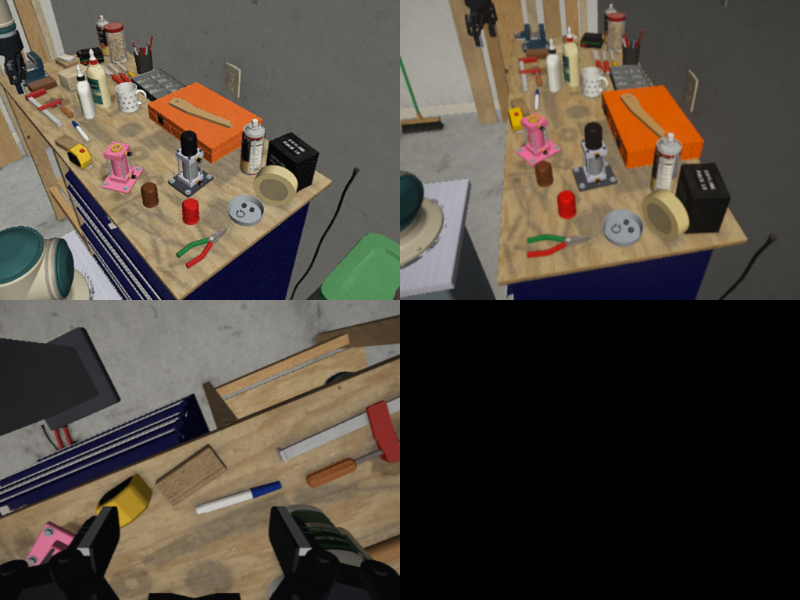

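The scene view (left) shows the black-capped cylinder at about (190,160) in the montage, and the side view shows it at about (194,155). There are brown and red caps and a pink cylinder as look-alikes. The can, box, orange case and dish stand nearby. Next I enlarge the target.

Run:
```python
import cv2,numpy as np
a=cv2.imread('pics/scene0.png')[140:290,170:420]; b=cv2.imread('pics/side0.png')[140:290,150:400]
cv2.imwrite('pics/cr0.png',np.hstack([cv2.resize(x[:,:130] if 0 else x[0:130,20:153],None,fx=3,fy=3,interpolation=cv2.INTER_CUBIC) for x in (a,b)]))
for n,(u0,v0,u1,v1) in dict(scene=(215,150,270,255),side=(225,145,275,245)).items():
    im=cv2.imread(f'pics/{n}0.png'); m=(im.max(2)<45).astype(np.uint8)
    m2=np.zeros_like(m); m2[v0:v1,u0:u1]=m[v0:v1,u0:u1]
    N,l,s,c=cv2.connectedComponentsWithStats(m2)
    for k in range(1,N):
        if s[k,4]>60: print(n,s[k],c[k])
```

```text
scene [231 168  21  33 580] [241.23965517 183.59310345]
side [237 157  21  34 626] [247.17412141 173.93610224]
```

View pics/cr0.png

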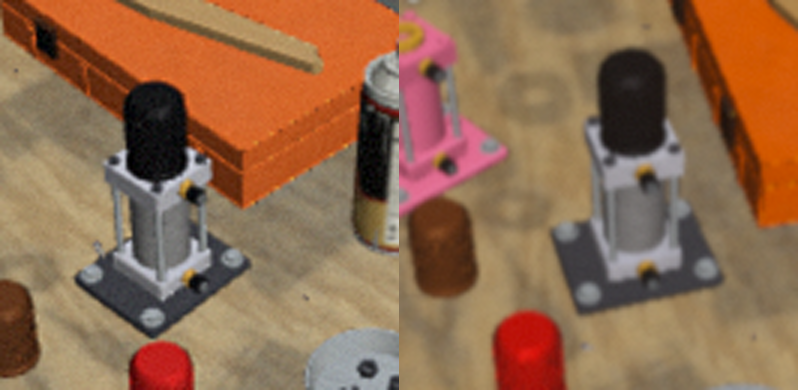

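The crops show the cap on the cylinder, with its foot plate corners, upright and fittings visible; the orange case's near corner is at scene crop (245,207) and side crop (765,225).

Run:
```python
from h import *
S,D=eyes.get_calibration('scene'),eyes.get_calibration('side')
s=lambda x,y:(190+x/3,140+y/3)
d=lambda x,y:(170+(x-399)/3,140+y/3)
P=lambda n,a,b:print(n,np.round(tri([ray(S,*a),ray(D,*b)])[0]*1e3,1),np.round(tri([ray(S,*a),ray(D,*b)])[1],4))
P('capcentroid',(241.24,183.6),(247.2,173.9))
P('capcentroid-bbox',(241.0,184),(247,173.5))
P('case bottom',s(245,207),d(765,225)); P('case top',s(246,150),d(757,172))
for n,p in dict(L=(77,280),B=(152,333),R=(250,262)).items(): print('scene plate',n,np.round(plane(S,*s(*p),.01)*1e3))
for n,p in dict(FL=(582,312),FR=(722,280),BL=(551,232)).items(): print('side plate',n,np.round(plane(D,*d(*p),.01)*1e3))
f=1.28
for n,a,b in [('red',(190,203),(567-400,197)),('brown',(150,187),(544-400,168)),('pink',(118,150),(537-400,120)),('can top',(255,124),(667-400,140)),('dish',(246,210),(623-400,227)),('case nearleft top',(150,93),(603-400,100))]:
    P(n,np.array(a)*f,np.array(b)*f)
```

```text
capcentroid [496.4  92.6 151.2] [0.001 0.001]
capcentroid-bbox [495.9  93.  151.1] [0.0003 0.0003]
case bottom [600.9 112.8   3.6] [0.0007 0.0007]
case top [587.7  95.7  77.8] [0.0045 0.0045]
scene plate L [442. 129.  10.]
scene plate B [452.  47.  10.]
scene plate R [557.  57.  10.]
side plate FL [451.  41.  10.]
side plate FR [554.  54.  10.]
side plate BL [439. 127.  10.]
red [412.7 -16.2  58.4] [0.003 0.003]
brown [363.   97.6  61.3] [0.004 0.004]
pink [354.6 243.6 112.5] [0.0015 0.0015]
can top [658.3  -0.  188.7] [0.0031 0.0031]
dish [ 534.3 -103.9   20.3] [0.0007 0.0007]
case nearleft top [582.7 411.1  96.4] [0.0333 0.0333]
```

Call:
drive_tool([
  [[0, 0, 0], [2, -2, 2], 8.5],
  [[0, 0, 0], [2.5, -3.5, 2], 8.5],
  [[0, 0, 0], [2.5, -4, 1], 8.5],
  [[0, 0, 0], [2.5, -4, 0], 8.5],
  [[0, 0, 0], [2.5, -4, 0], 8.5],
  [[0, 0, 0], [2.5, -4, 0], 8.5],
  [[0, 0, 0], [2.5, -4, 0], 8.5],
  [[0, 0, 0], [2, -3.5, 0], 8.5],
])

```text
clock: 1.15
position: [0.4129, 0.2388, 0.2921]
ee_rot: [-0.0, 0.197, 0.98, -0.0]
contact_force: [0.0, 0.3, 0.0]
width: 0.0852
gripper_force: 0.0
```

Call:
drive_tool([
  [[0, 0, 0], [2.5, -4, 0], 8.5],
  [[0, 0, 0], [2, -3.5, 0], 8.5],
  [[0, 0, 0], [1, -2, 0], 8.5],
  [[0, 0, 0], [0, 0, 0], 8.5],
  [[0, 0, 0], [0, 0, 0], 8.5],
])

```text
clock: 1.78
position: [0.4668, 0.1458, 0.2921]
ee_rot: [-0.0, 0.197, 0.98, 0.0]
contact_force: [0.2, -0.3, -1.1]
width: 0.085
gripper_force: 0.0
```

Run:
```python
from h import *
w,cw=grab('wrist','w1'); s=manip.get_state(); print(s['clock'],s['position'],s['ee_rot'],s['contact_force'])
a,ca=grab('scene','s1')
np.set_printoptions(suppress=True,precision=4)
for z in(.118,.18): print(proj(cw,[.496,.0925,z]),proj(ca,[.496,.0925,z]))
cv2.imwrite('pics/v1.png',cv2.resize(w[:,:,::-1],(768,576)))
```

```text
1.825 [0.46666774 0.14605328 0.29222879] [-3.37536236e-04  1.96725339e-01  9.80458552e-01  2.32229763e-04] [-0.35621473  0.38431746 -1.1908868 ]
[210.7792 222.5648] [241.7649 195.96  ]
[202.7817 253.0225] [240.6555 173.5493]
```

View pics/v1.png

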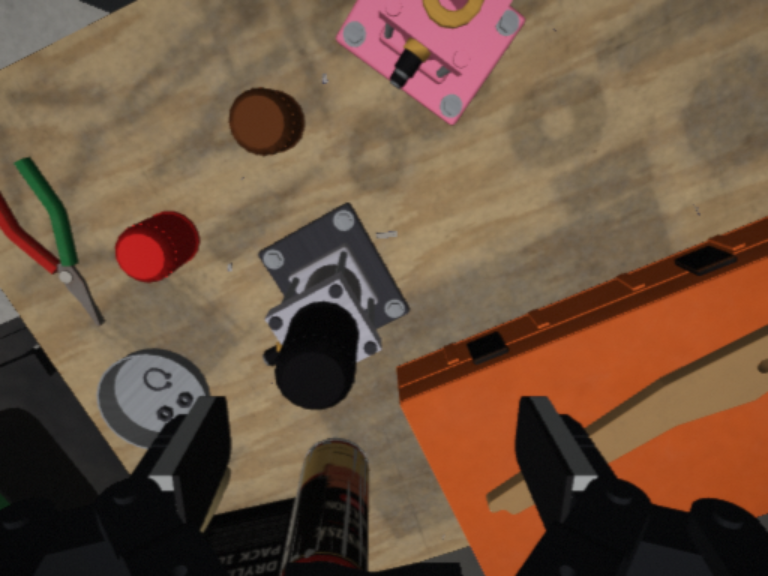

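The wrist view shows the capped cylinder with the top of the cap centred near (316,369)/1.5. The wood left of the case, between the cylinder and the pink one, is free.

Run:
```python
from h import *
np.set_printoptions(suppress=True,precision=4)
def L(n): z=np.load('pics/'+n+'.npz'); return z['im'],dict(camera_matrix=z['K'],view=z['V'])
w,c=L('w1')
print(c['camera_matrix'][0,0])
m=(w.max(2)<50).astype(np.uint8); m[:,:178]=0;m[:,242:]=0;m[:195]=0;m[280:]=0
for v in range(200,280,6):
    x=np.flatnonzero(m[v]); print(v,x.min() if len(x) else 0,x.max() if len(x) else 0)
print('bottom',np.flatnonzero(m[:,211]).max())
print(plane(c,210.7,246,.18),plane(c,210.7,246,.17))
a,ca=L('scene0');b,cb=L('side0')
# top arc: bbox top centre of scene/side masks
S=eyes.get_calibration('scene'); D=eyes.get_calibration('side')
# widths of cap at rows in scene / side; axis
for im,u0,u1,v0,v1 in((a,225,258,166,204),(b,230,264,155,194)):
    for v in range(v0,v1,4):
        x=np.flatnonzero(im[v,u0:u1].max(1)<45)+u0; print(v,(x.min(),x.max()) if len(x) else 0,end=' ')
    print()
print('wr-scene tri',tri([ray(c,210.7,246),ray(S,240.8,174)]),tri([ray(c,210.7,246),ray(D,247,164)]))
for z in(.118,.18): print(proj(S,[.496,.0925,z]),proj(D,[.496,.0925,z]))
```

```text
338.7776192185403
200 0 0
206 200 229
212 182 234
218 193 237
224 191 238
230 188 237
236 178 236
242 179 236
248 184 236
254 184 235
260 187 232
266 193 227
272 206 215
278 0 0
bottom 272
[0.4927 0.1011 0.18  ] [0.497  0.0979 0.17  ]
166 0 170 (np.int64(234), np.int64(248)) 174 (np.int64(231), np.int64(250)) 178 (np.int64(231), np.int64(251)) 182 (np.int64(232), np.int64(251)) 186 (np.int64(232), np.int64(251)) 190 (np.int64(233), np.int64(250)) 194 (np.int64(232), np.int64(251)) 198 (np.int64(235), np.int64(247)) 202 0 
155 0 159 (np.int64(240), np.int64(254)) 163 (np.int64(238), np.int64(257)) 167 (np.int64(237), np.int64(257)) 171 (np.int64(237), np.int64(257)) 175 (np.int64(238), np.int64(257)) 179 (np.int64(237), np.int64(257)) 183 (np.int64(238), np.int64(257)) 187 (np.int64(238), np.int64(256)) 191 0 
wr-scene tri (array([0.4981, 0.0981, 0.1728]), [np.float64(0.00219700448894314), np.float64(0.002197004488943223)]) (array([0.4969, 0.098 , 0.1703]), [np.float64(5.765456161772368e-05), np.float64(5.765456161761194e-05)])
[241.7649 195.96  ] [247.3899 186.3899]
[240.6555 173.5493] [246.8584 161.6615]
```

Run:
```python
from h import *
np.set_printoptions(suppress=True,precision=4)
c=eyes.get_calibration('wrist')
for d in [(0,0),(.01,-.02),(.03,-.05),(-.02,-.04),(.03,.02),(.06,-.02),(-.03,-.07)]: print(d,proj(c,np.array([.4667+d[0],.146+d[1],.18])),proj(c,np.array([.4667+d[0],.146+d[1],.118])))
```

```text
(0, 0) [249.3732 197.4626] [249.1587 175.7553]
(0.01, -0.02) [230.6764 217.9551] [233.8561 192.902 ]
(0.03, -0.05) [206.6739 252.2466] [213.9852 221.893 ]
(-0.02, -0.04) [190.8204 193.7428] [201.4412 172.6569]
(0.03, 0.02) [287.6506 221.4947] [280.52   195.8773]
(0.06, -0.02) [255.0092 269.6274] [253.831  236.7318]
(-0.03, -0.07) [149.7295 196.6724] [167.9106 175.0966]
```

Call:
drive_tool([
  [[0, 0, 0], [1.4, -2.3, -1.5], 8.5],
  [[0, 0, 0], [1.4, -2.4, -1.5], 8.5],
  [[0, 0, 0], [0, 0, 0], 8.5],
  [[0, 0, 0], [0, 0, 0], 8.5],
])

```text
clock: 2.38
position: [0.4949, 0.0993, 0.2626]
ee_rot: [-0.0, 0.197, 0.98, 0.0]
contact_force: [-0.2, 0.6, -1.1]
width: 0.0853
gripper_force: 0.0
```

Run:
```python
from h import *
np.set_printoptions(suppress=True,precision=4)
w,c=grab('wrist','w2'); s=manip.get_state(); print(s['clock'],s['position'])
for z in(.118,.18): print(proj(c,[.495,.099,z]))
m=(w.max(2)<50).astype(np.uint8)
for v in range(130,290,8):
    x=np.flatnonzero(m[v,200:300])+200; print(v,(x.min(),x.max()) if len(x) else 0,end=' ')
cv2.imwrite('pics/v2.png',cv2.resize(w[90:300,120:400,::-1],None,fx=2.8,fy=2.8,interpolation=2))
```

```text
2.425 [0.4949 0.0994 0.2629]
[249.0201 185.2028]
[249.2705 211.9424]
130 (np.int64(204), np.int64(275)) 138 (np.int64(256), np.int64(279)) 146 (np.int64(242), np.int64(283)) 154 (np.int64(287), np.int64(287)) 162 (np.int64(217), np.int64(291)) 170 (np.int64(230), np.int64(296)) 178 (np.int64(224), np.int64(271)) 186 (np.int64(221), np.int64(273)) 194 (np.int64(220), np.int64(275)) 202 (np.int64(205), np.int64(277)) 210 (np.int64(204), np.int64(278)) 218 (np.int64(218), np.int64(277)) 226 (np.int64(221), np.int64(274)) 234 (np.int64(228), np.int64(268)) 242 0 250 0 258 0 266 0 274 0 282 0
```

View pics/v2.png

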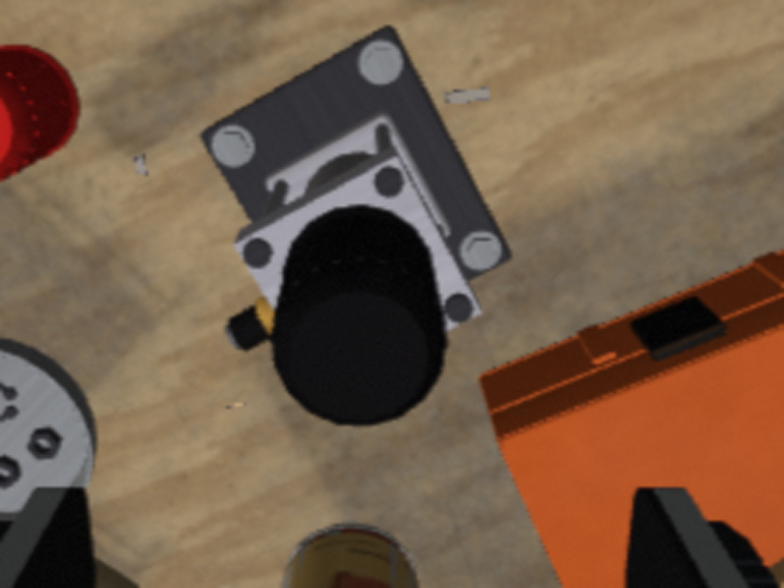

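The view shows the cap centred between the fingers (crop x≈360 against a finger midpoint of 359), with its top circle at crop (360,338), which matches (0.495, 0.099, 0.18). I descend and close gently.

Call:
drive_tool([
  [[0, 0, 0], [0, 0, -3], 8.5],
  [[0, 0, 0], [0, 0, -4], 8.5],
  [[0, 0, 0], [0, 0, -3], 8.5],
  [[0, 0, 0], [0, 0, -1.3], 6.5],
  [[0, 0, 0], [0, 0, 0], 5.5],
  [[0, 0, 0], [0, 0, 0], 5.0],
  [[0, 0, 0], [0, 0, 0], 4.8],
  [[0, 0, 0], [0, 0, 0], 4.7],
], force=20)

```text
clock: 3.42
position: [0.4957, 0.0984, 0.1501]
ee_rot: [0.001, 0.197, 0.98, 0.0]
contact_force: [0.5, 0.5, 0.1]
width: 0.0471
gripper_force: 0.0
```

Run:
```python
from h import *
np.set_printoptions(suppress=True,precision=4)
w,c=grab('wrist','w3'); grab('scene','s3'); grab('side','d3')
cv2.imwrite('pics/v3.png',np.hstack([cv2.resize(w[120:384,130:400,::-1],(400,391)),cv2.resize(cv2.imread('pics/s3.png')[130:260,180:313],(400,391),interpolation=2)]))
```

```text
(no output)
```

View pics/v3.png

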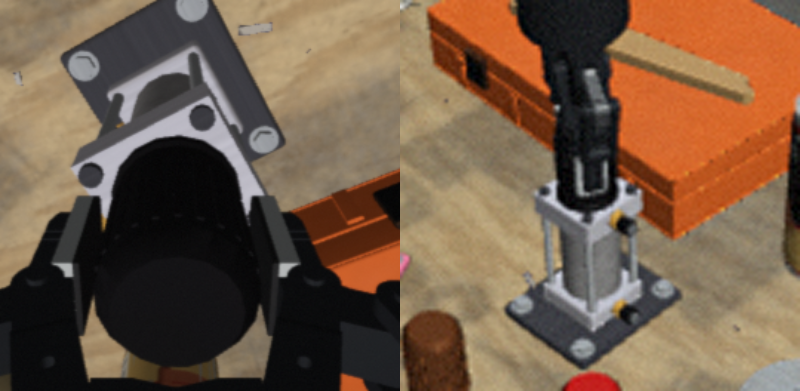

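The fingers straddle the cap evenly without contact. Next I close.

Call:
drive_tool([
  [[0, 0, 0], [0, 0, 0], 4.5],
  [[0, 0, 0], [0, 0, 0], 4.4],
  [[0, 0, 0], [0, 0, 0], 4.3],
  [[0, 0, 0], [0, 0, 0], 4.2],
  [[0, 0, 0], [0, 0, 0], 4.0],
], force=25)

```text
clock: 4.2
position: [0.4954, 0.0984, 0.1495]
ee_rot: [0.0, 0.197, 0.98, 0.0]
contact_force: [0.3, 2.0, 2.4]
width: 0.0438
gripper_force: 25.8
```

Call:
drive_tool([
  [[0, 0, 0], [0, 0, 0.3], 4.0],
  [[0, 0, 0], [0, 0, 0.5], 4.0],
  [[0, 0, 0], [0, 0, 0.7], 4.0],
  [[0, 0, 0], [0, 0, 0.5], 4.0],
])

```text
clock: 4.7
position: [0.4954, 0.0983, 0.1699]
ee_rot: [0.0, 0.197, 0.98, 0.0]
contact_force: [0.4, 0.1, -1.0]
width: 0.0441
gripper_force: 25.7
```

Call:
drive_tool([
  [[0, 0, 0], [0, 0, 1.5], 4.0],
  [[0, 0, 0], [0, 0, 2.5], 4.0],
  [[0, 0, 0], [0, 0, 2.5], 4.0],
  [[0, 0, 0], [0, 0, 1.5], 4.0],
  [[0, 0, 0], [0, 3, 0], 4.0],
  [[0, 0, 0], [0, 4.2, 0], 4.0],
  [[0, 0, 0], [0, 4.2, 0], 4.0],
  [[0, 0, 0], [0, 2.5, 0], 4.0],
])

```text
clock: 5.7
position: [0.4949, 0.2391, 0.2495]
ee_rot: [-0.0, 0.196, 0.981, 0.0]
contact_force: [0.4, 0.7, -0.9]
width: 0.0438
gripper_force: 25.8
```

Run:
```python
from h import *
np.set_printoptions(suppress=True,precision=4)
s=manip.get_state(); print(s['position'],s['contact_force'])
w,c=grab('wrist','w4'); a,ca=grab('scene','s4'); b,cb=grab('side','d4')
cv2.imwrite('pics/v4.png',np.hstack([cv2.resize(a[70:260,100:400,::-1],(400,253)),cv2.resize(b[70:260,100:400,::-1],(400,253))]))
for c in(ca,cb): print(proj(c,[.495,.238,0]))
```

```text
[0.4949 0.2391 0.2495] [ 0.3796  0.6895 -0.8684]
[207.8928 203.464 ]
[238.3969 187.3246]
```

View pics/v4.png

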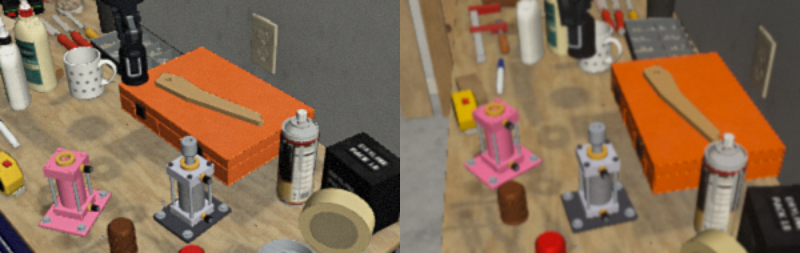

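The cap is off and held, with the rod head showing on the upright cylinder. The target spot (scene crop (144,177), side crop (584,156)) is bare wood. I lower it there.

Call:
drive_tool([
  [[0, 0, 0], [-0.4, 0, -2], 4.0],
  [[0, 0, 0], [-0.4, 0, -4], 4.0],
  [[0, 0, 0], [0, 0, -5], 4.0],
  [[0, 0, 0], [0, 0, -5], 4.0],
  [[0, 0, 0], [0, 0, -3], 4.0],
  [[0, 0, 0], [0, 0, -1.5], 4.0],
  [[0, 0, 0], [0, 0, -0.7], 4.0],
  [[0, 0, 0], [0, 0, 0], 4.0],
])

```text
clock: 6.85
position: [0.4879, 0.2373, 0.0379]
ee_rot: [0.001, 0.197, 0.98, 0.0]
contact_force: [0.6, 0.5, -1.1]
width: 0.0435
gripper_force: 25.8
```

Call:
drive_tool([
  [[0, 0, 0], [0, 0, -0.2], 4.0],
  [[0, 0, 0], [0, 0, -0.2], 4.0],
  [[0, 0, 0], [0, 0, -0.1], 4.0],
  [[0, 0, 0], [0, 0, 0], 4.0],
])

```text
clock: 7.35
position: [0.4872, 0.2374, 0.0324]
ee_rot: [0.0, 0.197, 0.98, 0.0]
contact_force: [-0.0, 0.9, -0.5]
width: 0.0439
gripper_force: 25.9
```

Call:
drive_tool([
  [[0, 0, 0], [0, 0, -0.1], 4.0],
  [[0, 0, 0], [0, 0, -0.05], 4.0],
  [[0, 0, 0], [0, 0, 0], 4.0],
])

```text
clock: 7.72
position: [0.4874, 0.2374, 0.0315]
ee_rot: [0.0, 0.197, 0.98, 0.0]
contact_force: [-2.4, -0.5, 4.8]
width: 0.0437
gripper_force: 26.5
```

Call:
drive_tool([
  [[0, 0, 0], [0, 0, 0], 4.5],
  [[0, 0, 0], [0, 0, 0], 5.0],
  [[0, 0, 0], [0, 0, 0], 6.0],
  [[0, 0, 0], [0, 0, 0], 6.5],
  [[0, 0, 0], [0, 0, 0], 6.5],
  [[0, 0, 0], [0, 0, 2], 6.5],
  [[0, 0, 0], [0, 0, 4], 6.5],
  [[0, 0, 0], [0, 0, 5], 6.5],
])

```text
clock: 8.72
position: [0.4864, 0.237, 0.141]
ee_rot: [-0.001, 0.197, 0.98, -0.001]
contact_force: [0.2, 0.8, 1.0]
width: 0.0652
gripper_force: 0.0
```

Call:
drive_tool([
  [[0, 0, 0], [0, 0, 5], 6.5],
  [[0, 0, 0], [0, 0, 5], 6.5],
  [[0, 0, 0], [0.3, -4, 0], 6.5],
  [[0, 0, 0], [0.3, -5, 0], 6.5],
  [[0, 0, 0], [0.2, -4, 0], 6.5],
  [[0, 0, 0], [0, -0.9, 0], 6.5],
  [[0, 0, 0], [0, 0, 0], 6.5],
  [[0, 0, 0], [0, 0, 0], 6.5],
])

```text
clock: 9.72
position: [0.4952, 0.0994, 0.2408]
ee_rot: [-0.0, 0.197, 0.98, 0.0]
contact_force: [-0.2, 0.6, 0.3]
width: 0.0649
gripper_force: 0.0
```

Run:
```python
from h import *
np.set_printoptions(suppress=True,precision=4)
s=manip.get_state(); print(s['position'],s['contact_force'])
w,c=grab('wrist','w5'); a,ca=grab('scene','s5'); b,cb=grab('side','d5')
print([proj(c,[.4954,.0984,z]) for z in(.126,.17)])
cv2.imwrite('pics/v5.png',np.hstack([cv2.resize(w[100:300,130:400,::-1],(540,400),interpolation=2),cv2.resize(a[140:260,170:248,::-1],(260,400),interpolation=2)]))
```

```text
[0.4952 0.0994 0.2408] [-0.1655  0.6471  0.3048]
[array([248.4394, 196.9944]), array([248.5114, 219.1596])]
```

View pics/v5.png

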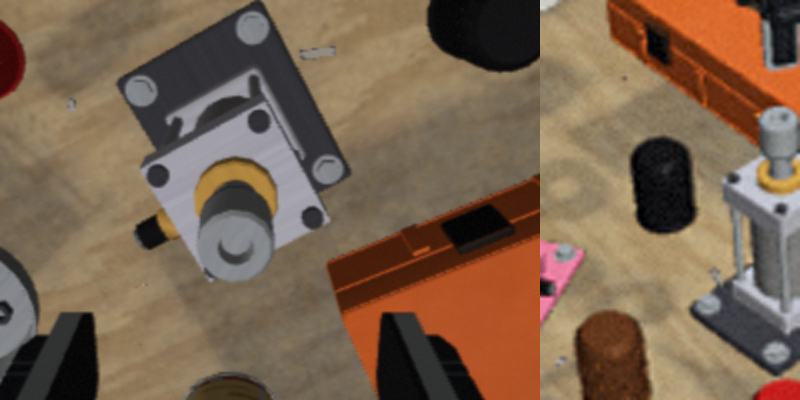

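The black cap stands upright on the wood, and the cylinder is unmoved. The head's top face centre is at wrist crop (236,245), i.e. pixel (248,222.5), and its scene centre is at crop (779,117).

Run:
```python
from h import *
np.set_printoptions(suppress=True,precision=4)
c=eyes.get_calibration('wrist');S=eyes.get_calibration('scene')
print(plane(c,248,222.5,.17),plane(c,248,198.5,.126))
print(tri([ray(c,248,222.5),ray(S,170+239/3.333,140+117/3.333)]))
```

```text
[0.4974 0.0971 0.17  ] [0.4964 0.0975 0.126 ]
(array([0.4994, 0.0965, 0.1704]), [np.float64(0.0020193171864686986), np.float64(0.0020193171864686466)])
```

Call:
drive_tool([
  [[0, 0, 0], [0.15, -0.2, -2], 6.5],
  [[0, 0, 0], [0, 0, -3], 6.5],
  [[0, 0, 0], [0, 0, -2.5], 6.0],
  [[0, 0, 0], [0, 0, -1.5], 5.0],
  [[0, 0, 0], [0, 0, 0], 4.0],
  [[0, 0, 0], [0, 0, 0], 3.3],
  [[0, 0, 0], [0, 0, 0], 2.9],
  [[0, 0, 0], [0, 0, 0], 2.9],
], force=25)

```text
clock: 10.88
position: [0.4972, 0.0964, 0.1515]
ee_rot: [0.001, 0.197, 0.98, 0.0]
contact_force: [-0.4, -0.2, -0.2]
width: 0.0287
gripper_force: 0.1
```

Call:
drive_tool([
  [[0, 0, 0], [0, 0, 0], 2.8],
  [[0, 0, 0], [0, 0, 0], 2.75],
  [[0, 0, 0], [0, 0, 0], 2.7],
  [[0, 0, 0], [0, 0, 0], 2.65],
])

```text
clock: 11.38
position: [0.4968, 0.0965, 0.1509]
ee_rot: [0.0, 0.197, 0.98, 0.0]
contact_force: [0.3, 0.7, -0.0]
width: 0.0266
gripper_force: 0.4
```

Call:
drive_tool([
  [[0, 0, 0], [0, 0, 0], 2.6],
  [[0, 0, 0], [0, 0, 0], 2.5],
  [[0, 0, 0], [0, 0, 0], 2.4],
  [[0, 0, 0], [0, 0, 0], 2.4],
], force=40)

```text
clock: 11.88
position: [0.4971, 0.0967, 0.1511]
ee_rot: [0.0, 0.197, 0.98, 0.0]
contact_force: [1.4, 1.1, 2.7]
width: 0.0246
gripper_force: 39.1
```

Call:
drive_tool([
  [[0, 0, 0], [0, 0, 0.1], 2.4],
  [[0, 0, 0], [0, 0, 0.2], 2.4],
  [[0, 0, 0], [0, 0, 0.3], 2.4],
  [[0, 0, 0], [0, 0, 0.3], 2.4],
  [[0, 0, 0], [0, 0, 0.1], 2.4],
  [[0, 0, 0], [0, 0, 0], 2.4],
])

```text
clock: 12.62
position: [0.4967, 0.0965, 0.161]
ee_rot: [0.0, 0.197, 0.98, 0.0]
contact_force: [1.9, 4.2, -5.6]
width: 0.0249
gripper_force: 39.7
```

Call:
drive_tool([
  [[0, 0, 0], [0.03, 0.06, 0], 2.4],
  [[0, 0, 0], [0, 0, 0], 2.4],
  [[0, 0, 0], [0, 0, 0], 2.4],
])

```text
clock: 13.0
position: [0.4968, 0.0966, 0.1609]
ee_rot: [-0.0, 0.197, 0.98, -0.0]
contact_force: [1.4, 1.8, -2.8]
width: 0.0249
gripper_force: 39.9
```

Call:
drive_tool([
  [[0, 0, 0], [0.02, 0.05, 0], 2.4],
  [[0, 0, 0], [0, 0, 0.2], 2.4],
  [[0, 0, 0], [0, 0, 0.4], 2.4],
  [[0, 0, 0], [0, 0, 0.4], 2.4],
  [[0, 0, 0], [0, 0, 0], 2.4],
  [[0, 0, 0], [0, 0, 0], 2.4],
])

```text
clock: 13.75
position: [0.4971, 0.0974, 0.1708]
ee_rot: [-0.0, 0.197, 0.98, -0.0]
contact_force: [0.4, -0.5, -3.4]
width: 0.0245
gripper_force: 39.9
```

Only the rod's weight now shows on the wrist. I continue up; 24 mm of travel remain.

Call:
drive_tool([
  [[0, 0, 0], [0, 0, 0.2], 2.4],
  [[0, 0, 0], [0, 0, 0.4], 2.4],
  [[0, 0, 0], [0, 0, 0.5], 2.4],
  [[0, 0, 0], [0, 0, 0.5], 2.4],
  [[0, 0, 0], [0, 0, 0.4], 2.4],
  [[0, 0, 0], [0, 0, 0], 2.4],
  [[0, 0, 0], [0, 0, 0], 2.4],
])

```text
clock: 14.62
position: [0.4971, 0.0974, 0.1907]
ee_rot: [-0.0, 0.197, 0.98, 0.0]
contact_force: [-0.3, 0.1, -4.2]
width: 0.0249
gripper_force: 39.9
```

Run:
```python
from h import *
np.set_printoptions(suppress=True,precision=4)
w,c=grab('wrist','w6'); a,ca=grab('scene','s6'); b,cb=grab('side','d6')
for k in(ca,cb): print([proj(k,[.497,.0975,z]) for z in(.126,.136,.146)])
cv2.imwrite('pics/v6.png',np.hstack([cv2.resize(x,(260,400),interpolation=2) for x in(a[140:260,200:278,::-1],b[130:250,208:286,::-1],w[150:384:,180:332,::-1])]))
```

```text
[array([240.5801, 191.8625]), array([240.3993, 188.3335]), array([240.2163, 184.7604])]
[array([247.4165, 181.7747]), array([247.3341, 177.8993]), array([247.2506, 173.9665])]
```

View pics/v6.png

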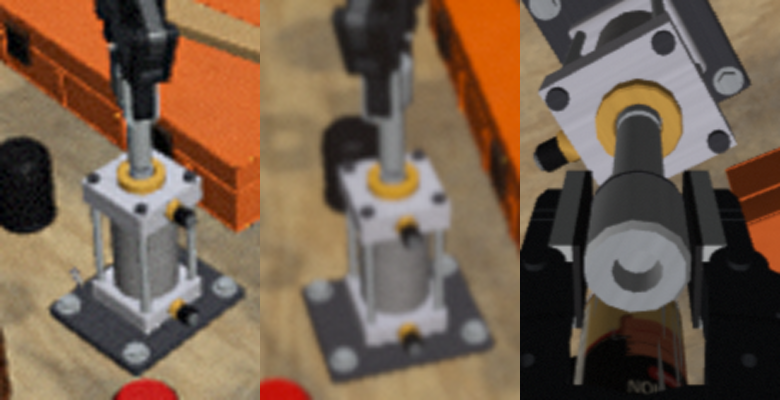

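The cylinder is upright and in place, the cap stands free behind it, and the groove's ring is emerging just above the gland in the wrist view. About 4 mm remain.

Call:
drive_tool([
  [[0, 0, 0], [0, 0, 0.15], 2.4],
  [[0, 0, 0], [0, 0, 0.2], 2.4],
  [[0, 0, 0], [0, 0, 0.08], 2.4],
  [[0, 0, 0], [0, 0, 0], 2.4],
  [[0, 0, 0], [0, 0, 0], 2.4],
  [[0, 0, 0], [0, 0, 0], 2.4],
])

```text
clock: 15.52
position: [0.4972, 0.0975, 0.195]
ee_rot: [-0.0, 0.197, 0.98, 0.0]
contact_force: [-0.4, 0.0, -3.2]
width: 0.0248
gripper_force: 39.9
```

Run:
```python
from h import *
np.set_printoptions(suppress=True,precision=4)
w,c=grab('wrist','w7')
print([proj(c,[.497,.0975,z]) for z in(.126,.1335,.136,.1385,.186)])
o=[180,150]
cv2.imwrite('pics/v7.png',cv2.resize(w[180:280,200:300,::-1],(600,600),interpolation=2))
```

```text
[array([249.8227, 219.048 ]), array([249.8733, 223.7305]), array([249.891, 225.362]), array([249.909 , 227.0309]), array([250.3521, 268.0243])]
```

View pics/v7.png

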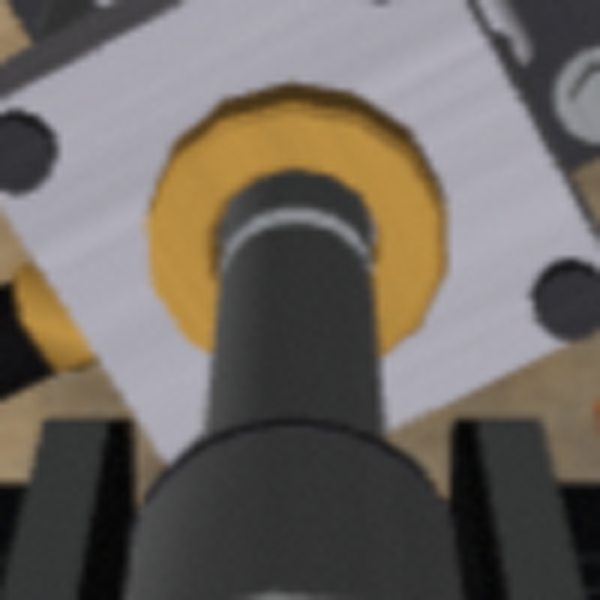

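Run:
```python
from h import *
np.set_printoptions(suppress=True,precision=2)
c=eyes.get_calibration('wrist'); o,_=ray(c,0,0)
ax=np.array([.497,.0975]); n=(o[:2]-ax)/np.linalg.norm(o[:2]-ax)
for r in(6.2,8): print(r,[(z,proj(c,[*(ax+n*r/1e3),z])) for z in(.126,.130,.132,.134,.136,.138,.1385)])
print('gland far edge r16.5',proj(c,[*(ax+n*.0165),.126]),'meas v',180+85/6, 'ring v',180+np.array([207,222])/6,'rod meets dark',180+170/6)
```

```text
6.2 [(0.126, array([249.72, 210.06])), (0.13, array([249.75, 212.38])), (0.132, array([249.76, 213.58])), (0.134, array([249.77, 214.79])), (0.136, array([249.78, 216.03])), (0.138, array([249.8 , 217.28])), (0.1385, array([249.8, 217.6]))]
8 [(0.126, array([249.69, 207.42])), (0.13, array([249.72, 209.71])), (0.132, array([249.73, 210.88])), (0.134, array([249.74, 212.07])), (0.136, array([249.75, 213.28])), (0.138, array([249.77, 214.52])), (0.1385, array([249.77, 214.83]))]
gland far edge r16.5 [249.56 194.77] meas v 194.16666666666666 ring v [214.5 217. ] rod meets dark 208.33333333333334
```

Run:
```python
import cv2
for n,r in(('w6',range(200,226)),('w7',range(190,232))):
    im=cv2.imread(f'pics/{n}.png'); print(n)
    for v in r: print(v,im[v,248:251].mean(0).astype(int).tolist(),end=' ')
    print()
```

```text
w6
200 [50, 109, 147] 201 [55, 121, 160] 202 [64, 138, 180] 203 [66, 140, 183] 204 [65, 139, 181] 205 [66, 140, 182] 206 [65, 139, 181] 207 [64, 138, 180] 208 [65, 137, 179] 209 [63, 135, 176] 210 [57, 115, 152] 211 [49, 59, 67] 212 [49, 50, 49] 213 [54, 55, 53] 214 [82, 81, 80] 215 [136, 132, 129] 216 [134, 130, 127] 217 [79, 77, 77] 218 [52, 52, 51] 219 [50, 49, 49] 220 [50, 50, 49] 221 [50, 50, 49] 222 [49, 49, 49] 223 [49, 49, 49] 224 [49, 49, 49] 225 [49, 49, 49] 
w7
190 [173, 163, 165] 191 [172, 163, 165] 192 [170, 161, 163] 193 [142, 140, 144] 194 [51, 68, 82] 195 [23, 50, 68] 196 [27, 60, 83] 197 [45, 101, 136] 198 [52, 113, 152] 199 [62, 133, 174] 200 [65, 140, 182] 201 [65, 139, 182] 202 [65, 139, 182] 203 [65, 138, 180] 204 [65, 138, 180] 205 [64, 138, 179] 206 [63, 136, 178] 207 [60, 125, 164] 208 [52, 77, 93] 209 [50, 52, 53] 210 [49, 49, 49] 211 [50, 50, 49] 212 [50, 51, 50] 213 [54, 53, 53] 214 [83, 81, 79] 215 [136, 132, 129] 216 [133, 129, 127] 217 [79, 77, 76] 218 [52, 51, 51] 219 [49, 49, 48] 220 [49, 49, 49] 221 [49, 48, 48] 222 [50, 50, 50] 223 [50, 49, 49] 224 [49, 49, 49] 225 [50, 50, 50] 226 [49, 49, 49] 227 [49, 49, 49] 228 [49, 49, 49] 229 [49, 50, 49] 230 [49, 49, 49] 231 [49, 49, 49]
```

The bright ring is the groove's lower shoulder. Measured relative to the gland edges in the same image, it sits about 7.5 mm above the gland, so the groove's middle is about 10 mm up. This agrees with the 44 mm of travel, and only the rod's weight is on the wrist.

```bash
python3 -c "
from rig import job
print(job.sign_off())"
```

```text
the job is handed in; nothing more can be done
None
```

The black dust cap is off and standing mouth-down on the worktop, clear of the cylinder. The arm is holding the rod drawn up 44 mm, with its clip groove about 10 mm above the gland. The job is handed in; I haven't seen the judge's verdict.

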